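# Sample bottles from the block heater to the carry rack, in order

### The arm

A 7-joint arm with a two-finger parallel gripper is mounted at the origin on the work surface. World frame = base frame: x ahead of the robot, y to its left, z up, the work surface at z = 0. Lengths are in mm, angles in rad, forces in N, time in s.
With the tool pointing down it reaches from about 350 to 900 mm from the base axis. Payload 19.9 kg.
Tool frame: the origin (TCP) lies at the very end of the fingers, on their centre line; the grasp point (between the pads) lies 19 mm behind it; z points along the fingers, y is the direction in which the jaws open and shut (so a half turn about z gives the same grasp; the last joint's range is limited). The gripper opens to 85 mm and grips with 20 to 120 N. Pads are 22 mm wide; open, the fingers measure 114 mm over their backs; the gripper's body (76 mm by 85 mm) begins 54 mm behind the grasp point. The pads swing forward as they close: fully open they stand 13 mm farther back than shut.
Start: joints at [-1.375, 0.417, -0.01, 1.614, 0.005, 1.111, -0.053], TCP at [147.219, 607.394, 231.26] pointing down, gripper open.
Joint ranges: [-2.81, 2.81], [-0.39, 2.02], [-1.27, 1.25], [0.06, 2.57], [-1.19, 4.33], [0.19, 2], [-2.82, 2.82]. Speed limits (rad/s): [1.89, 1.89, 2.39, 2.39, 3.01, 3.01, 3.01].

### API

Orientations are given as [roll, pitch, yaw] about the fixed x, y, z axes, in that order (R = Rz(yaw) Ry(pitch) Rx(roll)).
In Python, from workcell import * gives the robot as it stands.
- The arm moves only by the tool arm_command, never from a script. Its arguments are lists of equal length, an entry for each row: "hand": the opening, from 0 (shut) to 1 (fully open); "translation": the shift along the world's x, y, z in m, a list of three; "twist": the turn about the world's z in units of 8 degrees (1.0 is 8 degrees). A call has 1 to 8 rows; each row shifts and turns the commanded pose from where the row before left it; what a row does not reach is not made up. A row lasts 1/10 s, in which the tool goes at most 50 mm and 8.59 degrees, less where a joint would pass 70% of its speed; a pose out of reach is approached as far as the arm can. A call is refused whole if a number of a shift passes 0.05 or a number of a turn 1, either way. A call with a gripper value outside its range is refused whole. The fingers move at their own pace and stop on an object; "grip_force" is the grip in N (left out, the last holds). Time passes only in rows, so rows that do not move let the fingers close. It gives the time, the measured TCP pose, the force and the opening at its end, in the units of the state.
- state(): the state, without advancing time (a new reading comes with each control period).
- camera(name): name is "scene" or "top"; returns the picture (480x640x3 uint8, red, green, blue); there is no depth.
- camera_model(name): a dict with "fx", "fy", "cx", "cy" (pixels), "rvec" (rotation vector, rad) and "tvec" (3), from world to camera coordinates, as OpenCV has them. Camera axes: x right, y down, z forward; pixel columns grow to the right and rows downward; lengths in mm; the calibration is good to about 2 mm. A picture is of the moment at which its call begins. camera_model takes no time and is no camera call.
- hand_in(): hands the job in, once; it reports no verdict.
Trained networks look in the newest picture that a camera, given by its name, has taken for a name from the list of things; names that differ only in an ending like _2 or _b are one class to them, and where a whole thing is asked for, a point or a joint stands for the part that bears it (a point fixed in the world has none). Each returns a list of dicts, best first, with "conf" (0 to 1); they miss things now and then, are a little off and sometimes report something else, mostly with a low value. They report only what shows in the picture. A call takes as long as a camera call. They do not tell look-alikes from the thing itself.
- recognise(camera, label): "box" ([centre column, centre row, width, height] in pixels, round what is visible of it).
The state is a dict: "time_s": time; "joint_pos": joint angles; "dq": joint speeds; "effort": joint torques, N m; "tcp_pos": TCP position; "tool_rot": TCP orientation; "force": force on the tool from outside, world axes, zero at the start; "wrist_torque": the same for the moment, N m; "finger_gap": finger opening in mm.
Only numpy, scipy, OpenCV 4.12 (cv2) and the standard library are available. Lean on these libraries where they do the work, as an engineer would, in place of code of your own. Each camera call takes 0.05 s, during which the arm holds its last target. There are 200 camera calls.

### The job

The four sample bottles have finished warming: move them from the block heater to the orange carry rack, one bottle to a compartment, keeping their order, since they are known only by their place in the row. The bottle next to the heater's control panel goes into the compartment next to the rack's handle, the second into the second, and so on. Set each down upright on the compartment's floor without dropping or tipping it.

Things in the scene. Friction and masses are not known exactly. Their poses are not given: they have to be found in the camera images.
- tube_mid (a point): slim sample tube, straight, 28 mm in diameter, with a cap as wide as itself (15 mm high); 78 mm tall, about 40 g. White plastic with a blue screw cap, closed. The point is at the bottle's centre, 39 mm above its bottom; z up along the bottle. Grip it from above, anywhere from this point to 10 mm above it, with the fingers on either side of the row
- jar_mid (a point): wide straight jar, 52 mm in diameter, with a cap as wide as itself (15 mm high); 74 mm tall, about 120 g. White plastic with a blue screw cap, closed. The point is at the bottle's centre, 37 mm above its bottom; z up along the bottle. Grip it from above, anywhere from this point to 10 mm above it, with the fingers on either side of the row
- square_mid (a point): square bottle, 46 by 46 mm with straight sides up to 56 mm, then a short neck and a 33 mm cap; its flat sides are square to the heater at the start and its x and y axes are normal to them; 78 mm tall, about 110 g. White plastic with a blue screw cap, closed. The point is at the bottle's centre, 39 mm above its bottom; z up along the bottle. Grip it from above, anywhere from this point to 10 mm above it, with the fingers on either side of the row
- round_mid (a point): round bottle, 42 mm in diameter with straight sides up to 54 mm, then sloping shoulders and a narrow 23 mm cap; 76 mm tall, about 80 g. White plastic with a blue screw cap, closed. The point is at the bottle's centre, 38 mm above its bottom; z up along the bottle. Grip it from above, anywhere from this point to 10 mm above it, with the fingers on either side of the row
- block_tube: aluminium block, 95 mm (x) by 74 mm (y, along the row) by 50 mm tall, fixed in the heater, with one 28 mm round (plus play) hole 14 mm deep in which the bottle stands at the start (1.5 mm play all round). Its top is 78 mm above the bench, the bottom of the hole 64 mm. Origin at the centre of its underside, under the hole; axes as the heater's
- block_jar: aluminium block, 95 mm (x) by 74 mm (y, along the row) by 50 mm tall, fixed in the heater, with one 52 mm round (plus play) hole 14 mm deep in which the bottle stands at the start (1.5 mm play all round). Its top is 78 mm above the bench, the bottom of the hole 64 mm. Origin at the centre of its underside, under the hole; axes as the heater's
- block_square: aluminium block, 95 mm (x) by 74 mm (y, along the row) by 50 mm tall, fixed in the heater, with one 46 mm square (plus play) hole 14 mm deep in which the bottle stands at the start (1.5 mm play all round). Its top is 78 mm above the bench, the bottom of the hole 64 mm. Origin at the centre of its underside, under the hole; axes as the heater's
- block_round: aluminium block, 95 mm (x) by 74 mm (y, along the row) by 50 mm tall, fixed in the heater, with one 42 mm round (plus play) hole 14 mm deep in which the bottle stands at the start (1.5 mm play all round). Its top is 78 mm above the bench, the bottom of the hole 64 mm. Origin at the centre of its underside, under the hole; axes as the heater's
- heater: grey block heater, fixed, 125 mm wide (x), 78 mm tall, holding four blocks in a row along its y axis at y = -114, -38, +38 and +114 mm; which block is in which place changes. The control panel with its dark display and white buttons is at the +y end (y from 164 to 226 mm), so the first place is y = +114 mm. Origin on the bench under the middle of the row; z up
- rack: orange plastic carry rack, fixed, 78 mm wide (x) and 300 mm long (y), with four open compartments in a row along its y axis, centres at y = -111, -37, +37 and +111 mm and x = 0, each 70 by 70 mm inside; floor 6 mm above the bench, walls 4 mm thick with their top 20 mm above the bench. A horizontal loop handle is at the +y end (y up to 193 mm), so the first compartment is y = +111 mm. Origin on the bench under the middle; z up
Not all that is in view belongs to the job. What is shaped like the part that bears round_mid but red is not meant.

How it is judged (in metres and radians):
At the end, for the whole second after the job is handed in: Each bottle stands in the compartment whose rank from the handle is its block's rank from the control panel: centre within 34 mm of the compartment's centre both ways, on the floor within 6 mm, upright within 0.12 rad, at rest (((y of block_tube in the frame of heater between -0.144 and -0.084 m and y of tube_mid in the frame of rack between -0.145 and -0.077 m) or (y of block_tube in the frame of heater between -0.068 and -0.008 m and y of tube_mid in the frame of rack between -0.071 and -0.003 m) or (y of block_tube in the frame of heater between 0.008 and 0.068 m and y of tube_mid in the frame of rack between 0.003 and 0.071 m) or (y of block_tube in the frame of heater between 0.084 and 0.144 m and y of tube_mid in the frame of rack between 0.077 and 0.145 m)) and x of tube_mid in the frame of rack between -0.034 and 0.034 m and z of tube_mid in the frame of rack between 0.039 and 0.051 m and angle between each of tube_mid, jar_mid, square_mid, round_mid's own z axis and vertical below 0.12 rad and linear speed of each of tube, jar, square, round below 0.02 m/s and angular speed of each of tube, jar, square, round below 0.2 rad/s and ((y of block_jar in the frame of heater between -0.144 and -0.084 m and y of jar_mid in the frame of rack between -0.145 and -0.077 m) or (y of block_jar in the frame of heater between -0.068 and -0.008 m and y of jar_mid in the frame of rack between -0.071 and -0.003 m) or (y of block_jar in the frame of heater between 0.008 and 0.068 m and y of jar_mid in the frame of rack between 0.003 and 0.071 m) or (y of block_jar in the frame of heater between 0.084 and 0.144 m and y of jar_mid in the frame of rack between 0.077 and 0.145 m)) and x of jar_mid in the frame of rack between -0.034 and 0.034 m and z of jar_mid in the frame of rack between 0.037 and 0.049 m and ((y of block_square in the frame of heater between -0.144 and -0.084 m and y of square_mid in the frame of rack between -0.145 and -0.077 m) or (y of block_square in the frame of heater between -0.068 and -0.008 m and y of square_mid in the frame of rack between -0.071 and -0.003 m) or (y of block_square in the frame of heater between 0.008 and 0.068 m and y of square_mid in the frame of rack between 0.003 and 0.071 m) or (y of block_square in the frame of heater between 0.084 and 0.144 m and y of square_mid in the frame of rack between 0.077 and 0.145 m)) and x of square_mid in the frame of rack between -0.034 and 0.034 m and z of square_mid in the frame of rack between 0.039 and 0.051 m and ((y of block_round in the frame of heater between -0.144 and -0.084 m and y of round_mid in the frame of rack between -0.145 and -0.077 m) or (y of block_round in the frame of heater between -0.068 and -0.008 m and y of round_mid in the frame of rack between -0.071 and -0.003 m) or (y of block_round in the frame of heater between 0.008 and 0.068 m and y of round_mid in the frame of rack between 0.003 and 0.071 m) or (y of block_round in the frame of heater between 0.084 and 0.144 m and y of round_mid in the frame of rack between 0.077 and 0.145 m)) and x of round_mid in the frame of rack between -0.034 and 0.034 m and z of round_mid in the frame of rack between 0.038 and 0.05 m); the robot touches nothing.
It fails at once if a bottle is dropped (falls free by more than about 25 mm) or thrown ((linear speed of tube above 0.7 m/s and contact force between tube and the fingers below 0.05 N) or (linear speed of jar above 0.7 m/s and contact force between jar and the fingers below 0.05 N) or (linear speed of square above 0.7 m/s and contact force between square and the fingers below 0.05 N) or (linear speed of round above 0.7 m/s and contact force between round and the fingers below 0.05 N)).
It fails at once if a bottle is tipped over (angle between any of tube_mid, jar_mid, square_mid, round_mid's own z axis and vertical above 0.7 rad).
It also fails if it takes over 106 s, if anything falls off the work surface, if the arm or the gripper's body presses on something with over 40 N, if the wrist force passes 120 N, or if a joint passes its speed limit or range.

## Working session

There is one attempt and no reset: what is moved stays moved. The work goes in short steps, Python scripts to look and compute and a tool call to move; the robot and the scene stay as the last step left them, time stands still between calls to the robot, and variables do not carry over. Pictures are saved under pics/ and viewed, about 12 in all and at most 16, crops included, and the job is handed in when it is done.

Besides the shell and the picture viewer there is one more tool, called as name(argument=value, ...), one argument or row to a line, values as JSON. arm_command: Moves the arm, as the interface text tells. Its arguments: {"type":"object","properties":{"hand":{"type":"array","items":{"type":"number"}},"translation":{"type":"array","items":{"type":"array","items":{"type":"number"}}},"twist":{"type":"array","items":{"type":"number"}},"grip_force":{"type":"number"}},"required":["hand","translation","twist"]}

```bash
mkdir -p pics; python3 - <<'E'
from workcell import *
import cv2
for c in("scene","top"):
    im=camera(c); cv2.imwrite(f"pics/{c}0.png",im[:,:,::-1])
    m=camera_model(c); print(c,m)
    for l in("heater","rack","tube_mid","jar_mid","square_mid","round_mid"):
        print(l,[( [round(x) for x in d["box"]],round(d["conf"],2)) for d in recognise(c,l)][:4])
print(state())
E
```

```text
scene {'fx': 580.2618758529875, 'fy': 580.2618758529875, 'cx': 311.6179609072306, 'cy': 244.23204077307813, 'rvec': array([ 2.27457289,  1.17379582, -0.37488074]), 'tvec': array([-280.51481087, -280.44693796, 1387.39674965])}
heater [([207, 338, 193, 218], 0.94)]
rack [([188, 354, 67, 59], 0.6)]
tube_mid [([186, 344, 26, 34], 0.91)]
jar_mid [([155, 381, 43, 50], 0.55)]
square_mid [([213, 310, 40, 48], 0.81), ([219, 326, 67, 49], 0.4)]
round_mid [([345, 310, 26, 39], 0.69)]
top {'fx': 548.731534955267, 'fy': 548.731534955267, 'cx': 321.0185949174547, 'cy': 237.90816088829942, 'rvec': array([ 2.16684836, -2.2129902 ,  0.10423102]), 'tvec': array([  -2.2532495 ,  537.05162081, 1061.43498193])}
heater [([438, 242, 215, 145], 0.69)]
rack [([184, 255, 157, 136], 0.98)]
tube_mid [([477, 224, 27, 20], 0.74)]
jar_mid [([516, 206, 38, 30], 0.64)]
square_mid [([438, 243, 33, 34], 0.78)]
round_mid [([323, 200, 25, 22], 0.95), ([402, 261, 23, 23], 0.94)]
{'time_s': 0.7, 'joint_pos': array([-1.37452317,  0.41737279, -0.01031153,  1.61362103,  0.00476176,
        1.11072753, -0.05294739]), 'dq': array([-0.00076753,  0.00029303,  0.00165276, -0.00087681, -0.00036016,
        0.00055006,  0.00028167]), 'effort': array([-4.28378362e-04, -8.64038658e+01,  6.78277686e-01, -4.35182261e+01,
        1.91694178e-02,  1.69239258e-03,  1.31943054e-05]), 'tcp_pos': array([147.21131639, 607.37872304, 231.26819686]), 'tool_rot': array([-3.14149271e+00,  9.20114057e-05,  2.90391324e+00]), 'force': array([-0.94522327,  0.25930156, -0.47700004]), 'wrist_torque': array([-0.04245259,  0.01307435, -0.02936638]), 'finger_gap': 85.5441365172165}
```

View pics/scene0.png

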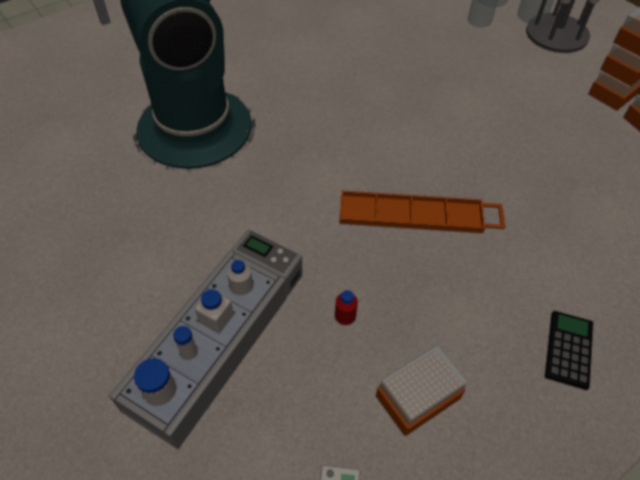

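View pics/top0.png

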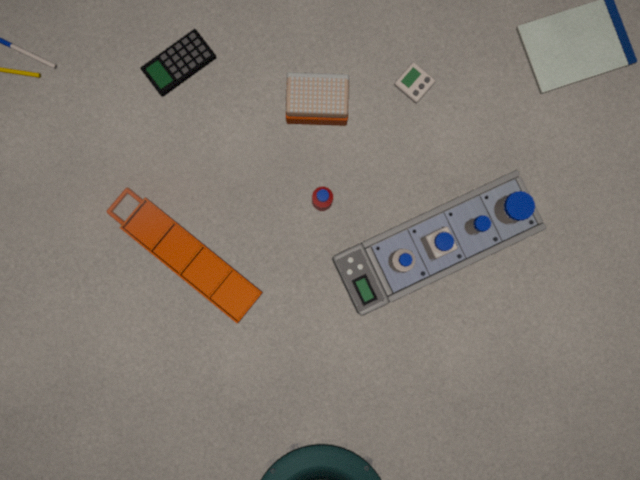

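The four bottles run from the panel in the order round, square, tube, jar: top view pixels (405,260), (444,241), (481,223), (519,206), scene view (238,267), (211,299), (183,335), (152,375). The look-alike is a red round bottle at top (322,198) / scene (345,308), which I exclude. The rack is the orange one at top (190,258), handle upper left. The orange tray stacks and tip box are clutter.

```bash
cat > h.py <<'E'
import numpy as np, cv2
from scipy.optimize import least_squares, minimize
from workcell import *
M={c:camera_model(c) for c in("scene","top")}
def proj(c,P):
    m=M[c];K=np.array([[m["fx"],0,m["cx"]],[0,m["fy"],m["cy"]],[0,0,1]])
    return cv2.projectPoints(np.float64(P).reshape(-1,1,3),m["rvec"],m["tvec"],K,None)[0][:,0]
def to_w(p,P):
    x,y,a=p;R=np.array([[np.cos(a),-np.sin(a),0],[np.sin(a),np.cos(a),0],[0,0,1]])
    return np.float64(P)@R.T+[x,y,0]
def blobs(im,hsvlo,hsvhi,amin):
    m=cv2.inRange(cv2.cvtColor(im,cv2.COLOR_RGB2HSV),hsvlo,hsvhi)
    n,l,s,c=cv2.connectedComponentsWithStats(m)
    return [(c[i],s[i],(l==i).astype(np.uint8)) for i in range(1,n) if s[i,4]>=amin]
def ray(c,uv,z):
    m=M[c];R=cv2.Rodrigues(m["rvec"])[0];o=-R.T@m["tvec"]
    d=R.T@np.array([(uv[0]-m["cx"])/m["fx"],(uv[1]-m["cy"])/m["fy"],1]);return o+d*(z-o[2])/d[2]
E
cat > fit.py <<'E'
from h import *
I={c:cv2.imread(f"pics/{c}0.png")[:,:,::-1] for c in M}
seed={"top":[(405,260),(444,241),(481,223),(519,206)],"scene":[(238,267),(211,299),(183,335),(152,375)]}
rank=[114,38,-38,-114]; Hc=[140,142,142,138]; R=[11.5,16.5,14,26]
# cap = cylinder of 15 mm; blue-mask box centre vs projected cylinder box centre
th=np.linspace(0,2*np.pi,40)
def capbox(c,ctr,k):
    P=[[ctr[0]+R[k]*np.cos(t),ctr[1]+R[k]*np.sin(t),z] for z in(Hc[k],Hc[k]-15) for t in th]
    q=proj(c,P);return (q.min(0)+q.max(0))/2
obs={}
for c in M:
    B=blobs(I[c],(100,130,60),(130,255,255),15)
    for k,s in enumerate(seed[c]):
        b=min(B,key=lambda b:np.hypot(*(b[0]-s)))[1]; obs[c,k]=np.array([b[0]+(b[2]-1)/2,b[1]+(b[3]-1)/2])
a=ray("top",seed["top"][0],140);d=ray("top",seed["top"][3],138);v=a-d
p0=[*((a+d)/2)[:2],np.arctan2(-v[0],v[1])]
f=lambda p:np.concatenate([capbox(c,to_w(p,[[0,rank[k],0]])[0],k)-obs[c,k] for c in M for k in range(4)])
r=least_squares(f,p0);h=r.x;print("heater",h,"\n",r.fun.reshape(2,4,2).round(1))
for k in range(4):
    g=least_squares(lambda q:np.concatenate([capbox(c,q,k)-obs[c,k] for c in M]),to_w(h,[[0,rank[k],0]])[0,:2])
    print(k,"fit",to_w(h,[[0,rank[k],0]])[0,:2].round(1),"own",g.x.round(1))
# rack
K9=np.ones((9,9),np.uint8);masks={}
for c,s in(("top",(190,258)),("scene",(412,210))):
    B=blobs(I[c],(3,150,60),(20,255,255),300)
    m=min(B,key=lambda b:np.hypot(*(b[0]-s)))[2]
    m=cv2.morphologyEx(m,cv2.MORPH_CLOSE,np.ones((5,5)));mo=cv2.copyMakeBorder(m,0,0,0,0,0)
    masks[c]=cv2.morphologyEx(mo,cv2.MORPH_OPEN,cv2.getStructuringElement(2,(15,15)))
box=[[x,y,z] for x in(-39,39) for y in(-150,150) for z in(0,20)]
def cost(p):
    s=0
    for c in M:
        hull=cv2.convexHull(proj(c,to_w(p,box)).astype(np.float32))
        t=np.zeros((480,640),np.uint8);cv2.fillConvexPoly(t,np.int32(np.round(hull*16)),1,cv2.LINE_AA,4)
        s+=1-(t&masks[c]).sum()/(t|masks[c]).sum()
    return s
a=ray("top",(146,222),20);b=ray("top",(239,300),20);v=a-b;ang=np.arctan2(-v[0],v[1])
p0=np.array([*ray("top",(192,259),20)[:2],ang])
best=minimize(cost,p0,method="Nelder-Mead",options=dict(initial_simplex=[p0+d for d in([0,0,0],[15,0,0],[0,15,0],[0,0,.1])]))
rk=best.x;print("rack",rk,best.fun)
for y in(111,37,-37,-111):print(to_w(rk,[[0,y,0]])[0].round(1))
for c in M:
    im=I[c][:,:,::-1].copy()
    for p,P in((h,[[x,y,78] for x,y in((-62,-164),(62,-164),(62,226),(-62,226))]),(rk,[[x,y,20] for x,y in((-39,-150),(39,-150),(39,150),(-39,150))]),(rk,[[-35,76,20],[35,76,20],[35,146,20],[-35,146,20]])):
        cv2.polylines(im,[np.int32(proj(c,to_w(p,P)))],True,(0,255,0))
    cv2.imwrite(f"pics/fit_{c}.png",im)
a=cv2.imread("pics/fit_top.png")[160:340,90:560];b=cv2.imread("pics/fit_scene.png")[170:460,90:560]
cv2.imwrite("pics/fit.png",cv2.resize(np.vstack([a,b]),None,fx=1.27,fy=1.27))
E
python3 fit.py
```

```text
heater [ 5.32517962e+02 -2.62934896e+02  4.16309538e-01] 
 [[[-0.1  0.1]
  [ 0.2  0.1]
  [-0.5  0.4]
  [ 0.2  0.6]]

 [[-0.2  0.2]
  [-0.4 -0. ]
  [-0.2  0.5]
  [ 0.   0.3]]]
0 fit [ 486.4 -158.7] own [ 486.6 -158.7]
1 fit [ 517.2 -228.2] own [ 517.  -228.7]
2 fit [ 547.9 -297.7] own [ 548.2 -297.3]
3 fit [ 578.6 -367.2] own [ 578.3 -367.1]
rack [499.33077698 245.66791896  -0.69398669] 0.17860418866403371
[570.3 331.    0. ]
[523.  274.1   0. ]
[475.7 217.2   0. ]
[428.3 160.3   0. ]
```

View pics/fit.png

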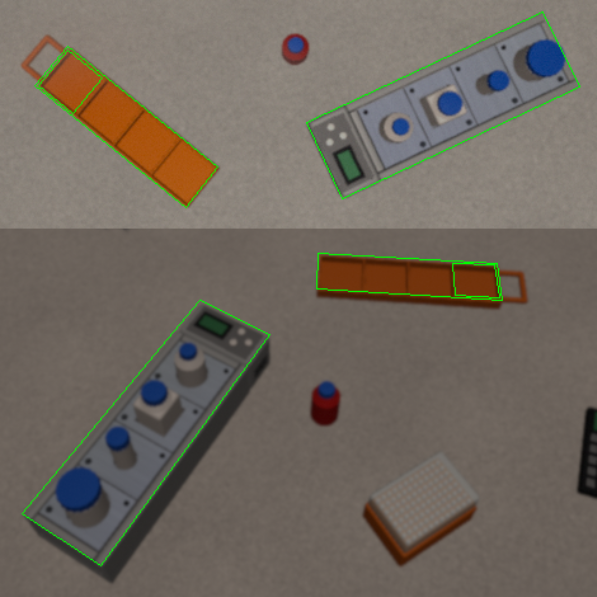

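Fit residuals are within 0.6 px and the outlines sit on the heater and rack, so the choice is confirmed: white bottles in the heater, and the red one is outside it. I'm moving towards the first bottle, the round one at (486,-159).

arm_command(
  hand=[1,1,1,1,1,1,1,1],
  translation=[
    [0.033,-0.031,0],
    [0.033,-0.031,0],
    [0.033,-0.031,0],
    [0.033,-0.031,0],
    [0.033,-0.031,0],
    [0.033,-0.031,0],
    [0.033,-0.031,0],
    [0.033,-0.031,0],
  ],
  twist=[-0.8,-0.8,-0.8,-0.8,-0.8,-0.8,-0.8,-0.8],
  grip_force=40,
)

```text
time_s: 1.5
tcp_pos: [412.4, 358.0, 231.6]
tool_rot: [3.141, -0.0, 2.006]
force: [0.8, 0.9, 0.1]
finger_gap: 85.5
```

arm_command(
  hand=[1,1,1,1,1,1,1,1],
  translation=[
    [0.033,-0.031,0],
    [0.033,-0.031,0],
    [0,-0.045,0],
    [0,-0.045,0],
    [0,-0.045,0],
    [0,-0.045,0],
    [0,-0.045,0],
    [0,-0.045,0],
  ],
  twist=[0,0,0,0,0,0,0,0],
)

```text
time_s: 2.3
tcp_pos: [476.9, 25.7, 231.5]
tool_rot: [3.141, -0.0, 2.01]
force: [1.1, -0.2, -0.3]
finger_gap: 85.4
```

arm_command(
  hand=[1,1,1,1,1,1],
  translation=[
    [0,-0.045,0],
    [0,-0.045,0],
    [0,-0.045,0],
    [0,-0.045,0],
    [0,0,0],
    [0,0,0],
  ],
  twist=[0,0,0,0,0,0],
)

```text
time_s: 2.9
tcp_pos: [477.0, -153.4, 231.2]
tool_rot: [-3.141, 0.0, 2.008]
force: [0.3, 1.6, 0.2]
finger_gap: 85.2
```

```bash
python3 -c "
from workcell import *
s=state();print(s['time_s'],s['tcp_pos'],s['tool_rot'],s['joint_pos'])"
```

```text
2.9 [ 477.04580232 -153.37117069  231.24603234] [-3.14140233e+00  1.08321314e-04  2.00821535e+00] [-0.29324372  0.22355313  0.62500026  1.93318929 -0.1515302   1.03123401
  0.83556695]
```

arm_command(
  hand=[1,1,1,1,1,1,1,1],
  translation=[
    [0.0095,-0.0053,0],
    [0,0,-0.03],
    [0,0,-0.03],
    [0,0,-0.03],
    [0,0,-0.025],
    [0,0,-0.02],
    [0,0,-0.011],
    [0,0,0],
  ],
  twist=[-0.15,0,0,0,0,0,0,0],
)

```text
time_s: 3.7
tcp_pos: [486.6, -157.2, 84.3]
tool_rot: [-3.14, -0.001, 1.99]
force: [0.1, -0.0, 0.3]
finger_gap: 85.2
```

arm_command(
  hand=[0.3,0.3,0.3,0.3,0.3,0.3,0.3,0.3],
  translation=[
    [0,0,0],
    [0,0,0],
    [0,0,0],
    [0,0,0],
    [0,0,0],
    [0,0,0],
    [0,0,0],
    [0,0,0],
  ],
  twist=[0,0,0,0,0,0,0,0],
  grip_force=40,
)

```text
time_s: 4.5
tcp_pos: [487.3, -157.9, 86.3]
tool_rot: [3.14, 0.0, 1.989]
force: [-3.6, 1.7, 11.1]
finger_gap: 41.3
```

```bash
python3 - <<'E'
from h import *
a=camera("top")[150:350,320:560];b=camera("scene")[200:440,100:340]
cv2.imwrite("pics/g1.png",np.hstack([cv2.resize(a,(400,333))[:333],cv2.resize(b,(400,400))[:333]])[:,:,::-1])
E
```

```text
(no output)
```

View pics/g1.png

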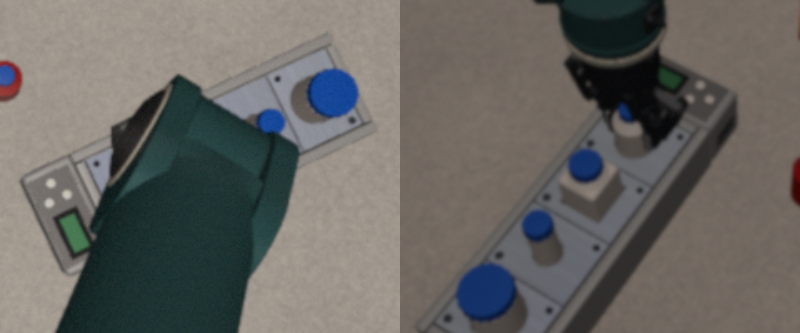

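The crop shows the fingers on the white round bottle by the panel, at right (630,125). The gap is 41.3 mm, so it's held. Lifting.

arm_command(
  hand=[0.3,0.3,0.3,0.3,0.3,0.3],
  translation=[
    [0,0,0.01],
    [0,0,0.015],
    [0,0,0.02],
    [0,0,0.025],
    [0,0,0.02],
    [0,0,0],
  ],
  twist=[0,0,0,0,0,0],
)

```text
time_s: 5.2
tcp_pos: [487.9, -158.3, 178.3]
tool_rot: [3.138, 0.002, 1.989]
force: [-0.3, 0.3, -1.3]
finger_gap: 41.0
```

```bash
python3 - <<'E'
from h import *
b=camera("scene")[180:420,160:400]
cv2.imwrite("pics/g2.png",cv2.resize(b,(480,480))[:,:,::-1])
E
```

```text
(no output)
```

View pics/g2.png

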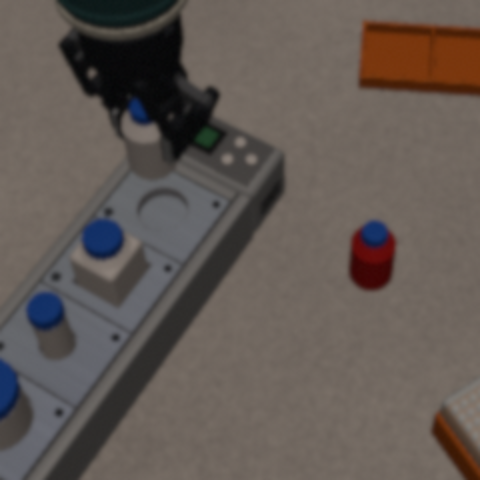

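The bottle is lifted upright and its hole is empty at crop (163,208). Carrying it to compartment 1.

arm_command(
  hand=[0.3,0.3,0.3,0.3,0.3,0.3,0.3,0.3],
  translation=[
    [0.002,0.015,0],
    [0.005,0.03,0],
    [0.008,0.045,0],
    [0.008,0.045,0],
    [0.008,0.045,0],
    [0.008,0.045,0],
    [0.008,0.045,0],
    [0.008,0.045,0],
  ],
  twist=[-0.3,-0.6,-0.75,-0.75,-0.75,-0.75,-0.75,-0.75],
)

```text
time_s: 6.05
tcp_pos: [541.3, 159.0, 174.7]
tool_rot: [-3.141, 0.001, 1.231]
force: [-0.4, 0.6, -1.1]
finger_gap: 40.9
```

arm_command(
  hand=[0.3,0.3,0.3,0.3,0.3,0.3,0.3,0.3],
  translation=[
    [0.008,0.045,0],
    [0.008,0.045,0],
    [0.008,0.04,0],
    [0.005,0.03,0],
    [0.002,0.014,0],
    [0,0,-0.02],
    [0,0,-0.02],
    [0,0,0],
  ],
  twist=[-0.75,-0.75,-0.7,-0.3,0,0,0,0],
)

```text
time_s: 6.85
tcp_pos: [571.4, 329.8, 132.4]
tool_rot: [-3.14, 0.004, 0.886]
force: [0.8, -1.0, -0.4]
finger_gap: 40.9
```

```bash
python3 - <<'E'
from h import *
s=state();print(s['tcp_pos'],s['tool_rot'])
a=camera("top")[160:340,90:290];b=camera("scene")[150:270,310:520]
cv2.imwrite("pics/p1.png",np.hstack([cv2.resize(a,(420,378)),cv2.resize(b,(380,378))])[:,:,::-1])
E
```

```text
[571.38127736 329.75937198 132.4477409 ] [-3.14044808  0.00448885  0.88622377]
```

View pics/p1.png

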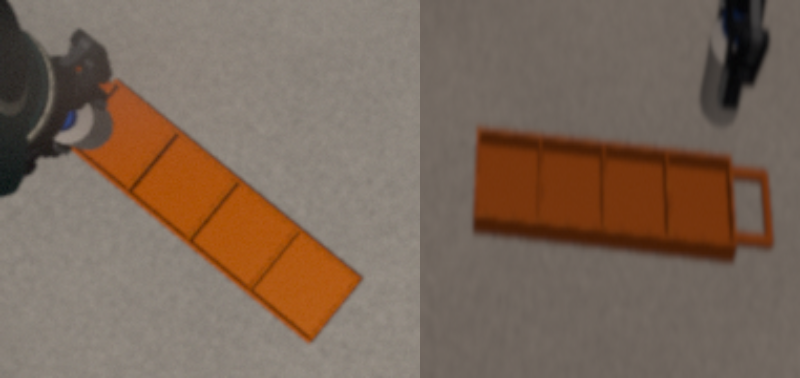

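```bash
python3 - <<'E'
from h import *
rk=[499.33,245.67,-.694]
print(proj("scene",[[571.4,329.8,110],[570.3,331,6]]),proj("top",[[571.4,329.8,110],[570.3,331,6]]))
# dividers y=+-74,0 (z=20): project endpoints
for y in(150,74,0,-74,-150):print(y,proj("scene",to_w(rk,[[-35,y,20],[35,y,20]])).round(1).tolist(),proj("top",to_w(rk,[[-35,y,20],[35,y,20]])).round(1).tolist())
I=camera("scene");J=camera("top")
def draw(c,im):
    im=im.copy()
    for y in(111,37,-37,-111):cv2.polylines(im,[np.int32(proj(c,to_w(rk,[[-33,y-33,20],[33,y-33,20],[33,y+33,20],[-33,y+33,20]]))*16)],True,(0,255,0),1,cv2.LINE_AA,4)
    return im
a=cv2.resize(J[180:330,100:280],(400,333));a=cv2.resize(draw("top",J)[180:330,100:280],(400,333),interpolation=cv2.INTER_NEAREST)
b=cv2.resize(draw("scene",I)[170:245,330:520],(600,237),interpolation=cv2.INTER_NEAREST)
o=np.zeros((580,600,3),np.uint8);o[:333,:400]=a;o[340:577]=b
cv2.imwrite("pics/rk.png",o[:,:,::-1])
E
```

```text
[[474.56475485 182.43695165]
 [463.2175111  214.93971107]] [[131.18076992 218.87329328]
 [147.70387106 225.29976483]]
150 [[481.9, 199.1], [485.2, 225.1]] [[118.8, 226.1], [141.8, 198.5]]
74 [[445.8, 197.0], [447.9, 222.9]] [[148.6, 250.2], [171.5, 222.4]]
0 [[410.9, 194.9], [411.8, 220.7]] [[177.8, 273.7], [200.6, 245.8]]
-74 [[376.2, 192.9], [375.9, 218.5]] [[207.1, 297.4], [229.9, 269.3]]
-150 [[340.7, 190.8], [339.2, 216.3]] [[237.4, 321.8], [260.1, 293.6]]
```

View pics/rk.png

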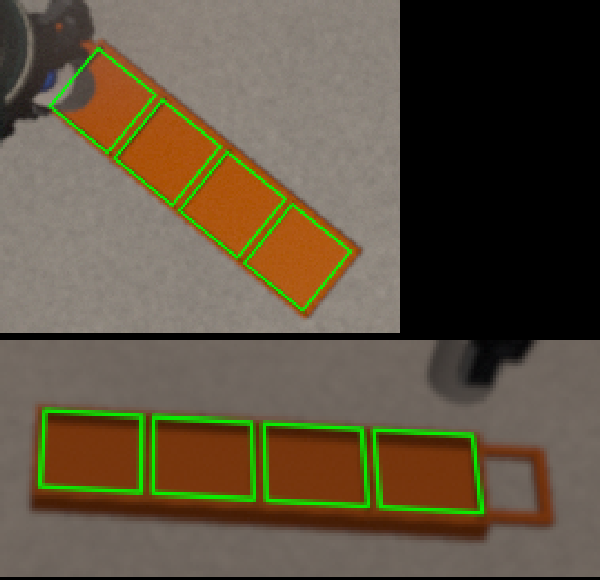

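The compartment outlines match the rack to about 1 px. The held bottle's bottom is at scene (475,186) against (474.6,182.4) predicted. Lowering.

arm_command(
  hand=[0.3,0.3,0.3,0.3,0.3,0.3,0.3,0.3],
  translation=[
    [0,0,-0.025],
    [0,0,-0.025],
    [0,0,-0.02],
    [0,0,-0.015],
    [0,0,-0.01],
    [0,0,-0.005],
    [0,0,-0.002],
    [0,0,0],
  ],
  twist=[0,0,0,0,0,0,0,0],
)

```text
time_s: 7.85
tcp_pos: [573.0, 331.2, 33.7]
tool_rot: [3.141, -0.001, 0.886]
force: [0.7, 0.2, -0.7]
finger_gap: 41.1
```

arm_command(
  hand=[0.3,0.3,0.3],
  translation=[
    [0,0,-0.001],
    [0,0,-0.001],
    [0,0,0],
  ],
  twist=[0,0,0],
)

```text
time_s: 8.15
tcp_pos: [572.7, 331.2, 31.4]
tool_rot: [-3.141, -0.0, 0.886]
force: [-0.4, 0.4, -1.6]
finger_gap: 41.0
```

arm_command(
  hand=[0.3,0.3,0.3,0.3],
  translation=[
    [0,0,-0.001],
    [0,0,-0.001],
    [0,0,-0.001],
    [0,0,0],
  ],
  twist=[0,0,0,0],
)

```text
time_s: 8.55
tcp_pos: [572.8, 331.1, 28.4]
tool_rot: [-3.141, -0.0, 0.886]
force: [-0.8, -0.3, 2.9]
finger_gap: 41.1
```

arm_command(
  hand=[0.55,0.65,0.8,1,1,1,1,1],
  translation=[
    [0,0,0],
    [0,0,0],
    [0,0,0],
    [0,0,0],
    [0,0,0],
    [0,0,0.02],
    [0,0,0.04],
    [0,0,0.05],
  ],
  twist=[0,0,0,0,0,0,0,0],
)

```text
time_s: 9.35
tcp_pos: [571.8, 330.6, 138.1]
tool_rot: [-3.141, 0.003, 0.886]
force: [0.2, 0.4, 1.1]
finger_gap: 85.3
```

arm_command(
  hand=[1,1,1,1,1,1,1,1],
  translation=[
    [0,-0.03,0.05],
    [-0.005,-0.045,0.02],
    [-0.005,-0.045,0],
    [-0.005,-0.045,0],
    [-0.005,-0.045,0],
    [-0.005,-0.045,0],
    [-0.005,-0.045,0],
    [-0.005,-0.045,0],
  ],
  twist=[0.7,0.7,0.7,0.7,0.7,0.7,0.7,0.7],
)

```text
time_s: 10.15
tcp_pos: [537.2, -11.4, 201.4]
tool_rot: [3.141, -0.0, 1.672]
force: [1.7, -0.9, -0.6]
finger_gap: 85.4
```

arm_command(
  hand=[1,1,1,1,1,1,1],
  translation=[
    [-0.005,-0.045,0],
    [-0.005,-0.045,0],
    [-0.005,-0.045,0],
    [-0.005,-0.045,0],
    [-0.002,-0.03,0],
    [0,0,0],
    [0,0,0],
  ],
  twist=[0.7,0.7,0.7,0.25,0,0,0],
)

```text
time_s: 10.85
tcp_pos: [515.5, -220.1, 201.0]
tool_rot: [-3.141, -0.0, 1.995]
force: [-0.4, 0.4, 1.4]
finger_gap: 85.6
```

```bash
python3 - <<'E'
from h import *
s=state();print(s['tcp_pos'],s['tool_rot'])
a=camera("top")[150:350,90:290];b=camera("scene")[150:270,310:520]
cv2.imwrite("pics/p2.png",np.hstack([cv2.resize(a,(400,400)),cv2.resize(b,(400,400))])[:,:,::-1])
E
```

```text
[ 515.47078695 -220.06920576  201.04906364] [-3.14142317e+00 -1.06923708e-04  1.99471211e+00]
```

View pics/p2.png

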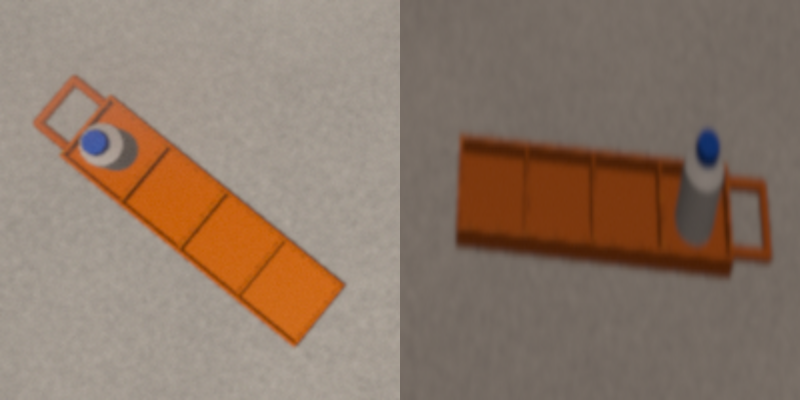

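The round bottle stands upright in compartment 1, next to the handle (left crop (100,145), right crop (700,200)). Next is the square one.

arm_command(
  hand=[1,1,1,1,1,1,1],
  translation=[
    [0.0015,-0.0083,0],
    [0,0,-0.03],
    [0,0,-0.03],
    [0,0,-0.025],
    [0,0,-0.018],
    [0,0,-0.01],
    [0,0,0],
  ],
  twist=[-0.05,0,0,0,0,0,0],
)

```text
time_s: 11.65
tcp_pos: [516.9, -227.6, 87.3]
tool_rot: [-3.14, -0.001, 1.99]
force: [0.4, -0.3, 0.5]
finger_gap: 85.5
```

arm_command(
  hand=[0.3,0.3,0.3,0.3,0.3,0.3],
  translation=[
    [0,0,0],
    [0,0,0],
    [0,0,0],
    [0,0,0],
    [0,0,0],
    [0,0,0],
  ],
  twist=[0,0,0,0,0,0],
)

```text
time_s: 12.25
tcp_pos: [517.7, -228.0, 89.1]
tool_rot: [3.14, 0.001, 1.989]
force: [-2.0, 1.4, 7.4]
finger_gap: 45.3
```

arm_command(
  hand=[0.3,0.3,0.3,0.3,0.3,0.3,0.3],
  translation=[
    [0,0,0.01],
    [0,0,0.015],
    [0,0,0.02],
    [0,0,0.025],
    [0,0,0.02],
    [0,0,0.01],
    [0,0,0],
  ],
  twist=[0,0,0,0,0,0,0],
)

```text
time_s: 12.95
tcp_pos: [517.8, -228.1, 189.9]
tool_rot: [3.139, 0.001, 1.989]
force: [-0.5, 0.1, -1.6]
finger_gap: 45.4
```

arm_command(
  hand=[0.3,0.3,0.3,0.3,0.3,0.3,0.3,0.3],
  translation=[
    [0,0.015,0],
    [0,0.03,0],
    [0.001,0.045,0],
    [0.001,0.045,0],
    [0.001,0.045,0],
    [0.001,0.045,0],
    [0,0.045,0],
    [0,0.045,0],
  ],
  twist=[-0.3,-0.6,-0.75,-0.75,-0.75,-0.75,-0.75,-0.75],
)

```text
time_s: 13.75
tcp_pos: [520.5, 88.9, 187.5]
tool_rot: [-3.141, 0.001, 1.231]
force: [0.9, 0.1, -1.4]
finger_gap: 45.7
```

arm_command(
  hand=[0.3,0.3,0.3,0.3,0.3,0.3,0.3,0.3],
  translation=[
    [0,0.045,0],
    [0,0.045,0],
    [0,0.045,0],
    [0,0.032,0],
    [0,0.02,0],
    [0,0,-0.02],
    [0,0,-0.03],
    [0,0,0],
  ],
  twist=[-0.75,-0.75,-0.75,-0.35,0,0,0,0],
)

```text
time_s: 14.55
tcp_pos: [519.6, 272.5, 134.8]
tool_rot: [-3.14, 0.006, 0.873]
force: [-1.4, -0.1, -1.2]
finger_gap: 45.6
```

arm_command(
  hand=[0.3,0.3,0.3,0.3,0.3,0.3,0.3,0.3],
  translation=[
    [0.002,0.001,-0.02],
    [0,0,-0.025],
    [0,0,-0.02],
    [0,0,-0.018],
    [0,0,-0.012],
    [0,0,-0.006],
    [0,0,-0.002],
    [0,0,0],
  ],
  twist=[0,0,0,0,0,0,0,0],
)

```text
time_s: 15.35
tcp_pos: [523.5, 275.1, 35.7]
tool_rot: [3.142, -0.0, 0.872]
force: [-0.0, 0.1, -1.3]
finger_gap: 45.5
```

arm_command(
  hand=[0.3,0.3,0.3,0.3,0.3,0.3,0.3],
  translation=[
    [0,0,-0.001],
    [0,0,-0.001],
    [0,0,-0.001],
    [0,0,-0.001],
    [0,0,-0.0005],
    [0,0,0],
    [0,0,0],
  ],
  twist=[0,0,0,0,0,0,0],
)

```text
time_s: 16.05
tcp_pos: [523.3, 275.2, 31.2]
tool_rot: [-3.141, -0.0, 0.872]
force: [-4.5, -1.3, 9.8]
finger_gap: 45.5
```

arm_command(
  hand=[0.6,0.7,0.85,1,1,1,1,1],
  translation=[
    [0,0,0],
    [0,0,0],
    [0,0,0],
    [0,0,0],
    [0,0,0],
    [0,0,0.02],
    [0,0,0.04],
    [0,0,0.05],
  ],
  twist=[0,0,0,0,0,0,0,0],
)

```text
time_s: 16.85
tcp_pos: [522.4, 274.5, 140.7]
tool_rot: [-3.141, 0.003, 0.872]
force: [0.5, 1.2, 0.6]
finger_gap: 85.5
```

arm_command(
  hand=[1,1,1,1,1,1,1,1],
  translation=[
    [0.001,-0.02,0.045],
    [0.002,-0.045,0.015],
    [0.002,-0.045,0],
    [0.002,-0.045,0],
    [0.002,-0.045,0],
    [0.002,-0.045,0],
    [0.002,-0.045,0],
    [0.002,-0.045,0],
  ],
  twist=[0.7,0.7,0.7,0.7,0.7,0.7,0.7,0.7],
)

```text
time_s: 17.65
tcp_pos: [538.0, -61.7, 200.8]
tool_rot: [3.141, -0.0, 1.658]
force: [1.0, -0.4, 0.3]
finger_gap: 85.2
```

arm_command(
  hand=[1,1,1,1,1,1,1,1],
  translation=[
    [0.002,-0.045,0],
    [0.002,-0.045,0],
    [0.002,-0.045,0],
    [0.002,-0.045,0],
    [0.002,-0.045,0],
    [0,-0.013,0],
    [0,0,0],
    [0,0,0],
  ],
  twist=[0.7,0.7,0.7,0.3,0,0,0,0],
)

```text
time_s: 18.45
tcp_pos: [548.3, -297.2, 200.3]
tool_rot: [-3.141, -0.001, 1.989]
force: [0.1, 0.7, 0.0]
finger_gap: 85.1
```

```bash
python3 - <<'E'
from h import *
s=state();print(s['tcp_pos'],s['tool_rot'])
a=camera("top")[150:350,90:290];b=camera("scene")[150:270,310:520]
cv2.imwrite("pics/p3.png",np.hstack([cv2.resize(a,(400,400)),cv2.resize(b,(400,400))])[:,:,::-1])
E
```

```text
[ 548.26725407 -297.20193592  200.34387762] [-3.14138967e+00 -6.26993374e-04  1.98943185e+00]
```

View pics/p3.png

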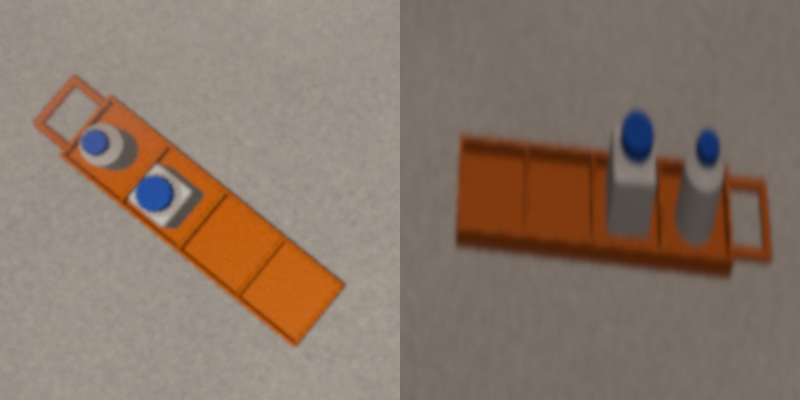

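The square bottle stands upright in compartment 2 (left crop (165,195), right crop (633,180)). Next is the tube.

arm_command(
  hand=[1,1,1,1,1,1,1],
  translation=[
    [0,0,-0.03],
    [0,0,-0.03],
    [0,0,-0.025],
    [0,0,-0.015],
    [0,0,-0.009],
    [0,0,0],
    [0,0,0],
  ],
  twist=[0,0,0,0,0,0,0],
)

```text
time_s: 19.25
tcp_pos: [548.7, -298.0, 92.6]
tool_rot: [3.141, 0.001, 1.989]
force: [-0.3, 0.1, 0.1]
finger_gap: 85.4
```

arm_command(
  hand=[0.1,0.1,0.1,0.1,0.1,0.1,0.1,0.1],
  translation=[
    [0,0,0],
    [0,0,0],
    [0,0,0],
    [0,0,0],
    [0,0,0],
    [0,0,0],
    [0,0,0],
    [0,0,0],
  ],
  twist=[0,0,0,0,0,0,0,0],
  grip_force=30,
)

```text
time_s: 20.05
tcp_pos: [548.4, -298.0, 91.9]
tool_rot: [3.141, 0.0, 1.989]
force: [0.3, 1.3, 5.7]
finger_gap: 26.3
```

arm_command(
  hand=[0.1,0.1,0.1,0.1,0.1,0.1,0.1],
  translation=[
    [0,0,0.01],
    [0,0,0.015],
    [0,0,0.02],
    [0,0,0.025],
    [0,0,0.02],
    [0,0,0.01],
    [0,0,0],
  ],
  twist=[0,0,0,0,0,0,0],
)

```text
time_s: 20.75
tcp_pos: [548.7, -298.2, 193.3]
tool_rot: [3.14, 0.002, 1.989]
force: [-0.4, -0.3, -0.1]
finger_gap: 26.3
```

arm_command(
  hand=[0.1,0.1,0.1,0.1,0.1,0.1,0.1,0.1],
  translation=[
    [-0.002,0.015,0],
    [-0.004,0.03,0],
    [-0.0065,0.045,0],
    [-0.0065,0.045,0],
    [-0.0065,0.045,0],
    [-0.0065,0.045,0],
    [-0.0065,0.045,0],
    [-0.0065,0.045,0],
  ],
  twist=[-0.3,-0.6,-0.75,-0.75,-0.75,-0.75,-0.75,-0.75],
)

```text
time_s: 21.55
tcp_pos: [502.2, 18.9, 191.0]
tool_rot: [-3.141, 0.001, 1.231]
force: [0.3, 0.0, -0.6]
finger_gap: 26.2
```

arm_command(
  hand=[0.1,0.1,0.1,0.1,0.1,0.1,0.1,0.1],
  translation=[
    [-0.0065,0.045,0],
    [-0.0065,0.045,0],
    [-0.0065,0.045,0],
    [-0.0065,0.037,0],
    [-0.002,0.028,0],
    [0,0,-0.02],
    [0,0,-0.03],
    [0,0,0],
  ],
  twist=[-0.75,-0.75,-0.75,-0.35,0,0,0,0],
)

```text
time_s: 22.35
tcp_pos: [473.2, 216.3, 138.4]
tool_rot: [-3.14, 0.006, 0.873]
force: [0.1, -1.5, -0.0]
finger_gap: 26.0
```

```bash
python3 - <<'E'
from h import *
s=state();print(s['tcp_pos'],s['tool_rot'])
a=camera("top")[150:350,110:310];b=camera("scene")[100:270,310:520]
cv2.imwrite("pics/p4.png",np.hstack([cv2.resize(a,(400,400)),cv2.resize(b,(400,400))])[:,:,::-1])
E
```

```text
[473.16858209 216.28363112 138.44610744] [-3.1404051   0.00568334  0.87257118]
```

View pics/p4.png

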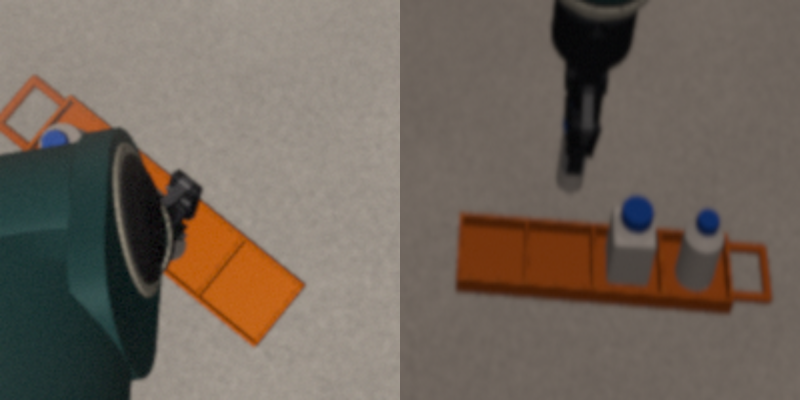

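The tube is held upright over compartment 3 (right crop (570,170)). Lowering.

arm_command(
  hand=[0.1,0.1,0.1,0.1,0.1,0.1,0.1,0.1],
  translation=[
    [0.001,0,-0.02],
    [0,0,-0.025],
    [0,0,-0.02],
    [0,0,-0.02],
    [0,0,-0.012],
    [0,0,-0.006],
    [0,0,-0.002],
    [0,0,0],
  ],
  twist=[0,0,0,0,0,0,0,0],
)

```text
time_s: 23.25
tcp_pos: [476.6, 217.2, 37.2]
tool_rot: [3.141, -0.001, 0.872]
force: [0.1, 0.4, -0.6]
finger_gap: 26.3
```

arm_command(
  hand=[0.1,0.1,0.1,0.1],
  translation=[
    [0,0,-0.001],
    [0,0,-0.001],
    [0,0,0],
    [0,0,0],
  ],
  twist=[0,0,0,0],
)

```text
time_s: 23.65
tcp_pos: [476.3, 217.1, 34.8]
tool_rot: [-3.142, -0.0, 0.872]
force: [-0.4, -0.7, -0.9]
finger_gap: 26.3
```

arm_command(
  hand=[0.1,0.1,0.1,0.1],
  translation=[
    [0,0,-0.001],
    [0,0,-0.0005],
    [0,0,0],
    [0,0,0],
  ],
  twist=[0,0,0,0],
)

```text
time_s: 24.05
tcp_pos: [476.6, 217.1, 33.7]
tool_rot: [-3.141, -0.001, 0.872]
force: [-2.8, -0.9, 12.9]
finger_gap: 26.3
```

arm_command(
  hand=[0.38,0.45,0.6,0.8,1,1,1,1],
  translation=[
    [0,0,0],
    [0,0,0],
    [0,0,0],
    [0,0,0],
    [0,0,0],
    [0,0,0],
    [0,0,0.03],
    [0,0,0.05],
  ],
  twist=[0,0,0,0,0,0,0,0],
)

```text
time_s: 24.85
tcp_pos: [474.9, 216.2, 112.1]
tool_rot: [-3.141, 0.005, 0.872]
force: [0.5, 1.9, 1.5]
finger_gap: 85.1
```

arm_command(
  hand=[1,1,1,1,1,1,1,1],
  translation=[
    [0,0,0.04],
    [0.003,-0.02,0.045],
    [0.008,-0.045,0],
    [0.008,-0.045,0],
    [0.008,-0.045,0],
    [0.008,-0.045,0],
    [0.008,-0.045,0],
    [0.008,-0.045,0],
  ],
  twist=[0,0.7,0.7,0.7,0.7,0.7,0.7,0.7],
)

```text
time_s: 25.65
tcp_pos: [527.2, -74.7, 198.2]
tool_rot: [3.141, -0.0, 1.561]
force: [1.5, 1.2, -0.6]
finger_gap: 85.6
```

arm_command(
  hand=[1,1,1,1,1,1,1,1],
  translation=[
    [0.008,-0.045,0],
    [0.008,-0.045,0],
    [0.008,-0.045,0],
    [0.008,-0.045,0],
    [0.008,-0.045,0],
    [0.008,-0.045,0],
    [0.003,-0.024,0],
    [0,0,0],
  ],
  twist=[0.7,0.7,0.7,0.7,0.3,0,0,0],
)

```text
time_s: 26.45
tcp_pos: [576.8, -371.1, 197.6]
tool_rot: [-3.14, 0.001, 1.985]
force: [-0.1, 1.0, -0.7]
finger_gap: 85.6
```

```bash
python3 - <<'E'
from h import *
s=state();print(s['tcp_pos'],s['tool_rot'])
a=camera("top")[150:350,110:310];b=camera("scene")[100:270,310:520]
cv2.imwrite("pics/p5.png",np.hstack([cv2.resize(a,(400,400)),cv2.resize(b,(400,400))])[:,:,::-1])
E
```

```text
[ 576.76334446 -371.11970469  197.61733888] [-3.13967396e+00  1.09107034e-03  1.98469387e+00]
```

View pics/p5.png

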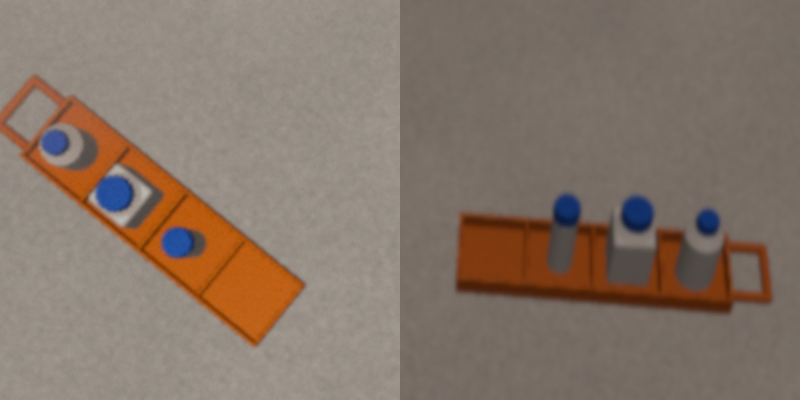

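The tube stands in compartment 3. The jar is last.

arm_command(
  hand=[1,1,1],
  translation=[
    [0.001,0.002,0],
    [0,0,-0.02],
    [0,0,0],
  ],
  twist=[0,0,0],
)

```text
time_s: 26.85
tcp_pos: [579.0, -362.7, 176.3]
tool_rot: [-3.14, -0.003, 1.991]
force: [-0.2, -0.2, -1.3]
finger_gap: 85.5
```

arm_command(
  hand=[1,1,1,1,1,1,1],
  translation=[
    [-0.0005,-0.004,0],
    [0,0,-0.03],
    [0,0,-0.025],
    [0,0,-0.018],
    [0,0,-0.01],
    [0,0,-0.005],
    [0,0,0],
  ],
  twist=[0,0,0,0,0,0,0],
)

```text
time_s: 27.55
tcp_pos: [578.9, -369.1, 90.4]
tool_rot: [-3.142, 0.0, 1.989]
force: [-0.2, 0.1, 0.6]
finger_gap: 85.5
```

arm_command(
  hand=[0.4,0.4,0.4,0.4,0.4,0.4],
  translation=[
    [0,0,0],
    [0,0,0],
    [0,0,0],
    [0,0,0],
    [0,0,0],
    [0,0,0],
  ],
  twist=[0,0,0,0,0,0],
  grip_force=45,
)

```text
time_s: 28.15
tcp_pos: [579.1, -369.2, 91.2]
tool_rot: [3.141, 0.001, 1.989]
force: [-1.6, 1.7, 6.3]
finger_gap: 51.0
```

arm_command(
  hand=[0.4,0.4,0.4,0.4,0.4,0.4,0.4],
  translation=[
    [0,0,0.01],
    [0,0,0.015],
    [0,0,0.02],
    [0,0,0.025],
    [0,0,0.02],
    [0,0,0.01],
    [0,0,0],
  ],
  twist=[0,0,0,0,0,0,0],
)

```text
time_s: 28.85
tcp_pos: [579.2, -369.3, 192.1]
tool_rot: [3.14, 0.002, 1.989]
force: [-0.1, 0.3, -1.9]
finger_gap: 50.6
```

arm_command(
  hand=[0.4,0.4,0.4,0.4,0.4,0.4,0.4,0.4],
  translation=[
    [-0.004,0.015,0],
    [-0.009,0.03,0],
    [-0.0125,0.044,0],
    [-0.0125,0.044,0],
    [-0.0125,0.044,0],
    [-0.0125,0.044,0],
    [-0.0125,0.044,0],
    [-0.0125,0.044,0],
  ],
  twist=[-0.3,-0.6,-0.75,-0.75,-0.75,-0.75,-0.75,-0.75],
)

```text
time_s: 29.65
tcp_pos: [489.4, -58.2, 189.4]
tool_rot: [-3.14, 0.0, 1.231]
force: [1.1, 1.8, -1.0]
finger_gap: 50.9
```

arm_command(
  hand=[0.4,0.4,0.4,0.4,0.4,0.4,0.4,0.4],
  translation=[
    [-0.0125,0.044,0],
    [-0.0125,0.044,0],
    [-0.0125,0.044,0],
    [-0.0125,0.044,0],
    [-0.009,0.03,0],
    [-0.004,0.015,0],
    [0,0,-0.03],
    [0,0,0],
  ],
  twist=[-0.75,-0.75,-0.75,-0.35,0,0,0,0],
)

```text
time_s: 30.45
tcp_pos: [426.1, 159.8, 157.6]
tool_rot: [-3.141, 0.005, 0.876]
force: [-0.5, -0.9, -0.9]
finger_gap: 50.7
```

arm_command(
  hand=[0.4,0.4,0.4],
  translation=[
    [0,0,-0.02],
    [0,0,0],
    [0,0,0],
  ],
  twist=[0,0,0],
)

```text
time_s: 30.75
tcp_pos: [428.2, 159.5, 140.8]
tool_rot: [3.141, 0.001, 0.873]
force: [0.2, 0.2, -0.6]
finger_gap: 51.0
```

arm_command(
  hand=[0.4,0.4,0.4,0.4,0.4,0.4,0.4,0.4],
  translation=[
    [-0.001,-0.001,-0.02],
    [0,0,-0.025],
    [0,0,-0.02],
    [0,0,-0.016],
    [0,0,-0.012],
    [0,0,-0.006],
    [0,0,-0.003],
    [0,0,0],
  ],
  twist=[0,0,0,0,0,0,0,0],
)

```text
time_s: 31.55
tcp_pos: [427.3, 159.2, 38.5]
tool_rot: [3.142, -0.0, 0.874]
force: [-0.5, 0.7, -1.0]
finger_gap: 51.1
```

```bash
python3 - <<'E'
from h import *
a=camera("top")[150:350,110:310];b=camera("scene")[100:270,310:520]
cv2.imwrite("pics/p6.png",np.hstack([cv2.resize(a,(400,400)),cv2.resize(b,(400,400))])[:,:,::-1])
E
```

```text
(no output)
```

View pics/p6.png

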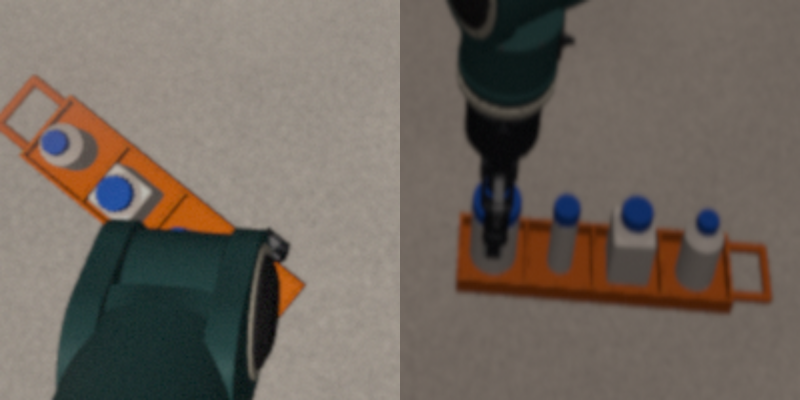

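The jar sits centred in compartment 4 (right crop (495,240)), about 5 mm above the floor, and the other three are upright.

arm_command(
  hand=[0.4,0.4,0.4,0.4,0.4,0.4],
  translation=[
    [0,0,-0.001],
    [0,0,-0.001],
    [0,0,-0.001],
    [0,0,-0.001],
    [0,0,0],
    [0,0,0],
  ],
  twist=[0,0,0,0,0,0],
)

```text
time_s: 32.25
tcp_pos: [427.0, 159.1, 34.1]
tool_rot: [-3.142, 0.0, 0.874]
force: [0.4, 0.4, -0.7]
finger_gap: 51.0
```

arm_command(
  hand=[0.4,0.4,0.4,0.4],
  translation=[
    [0,0,-0.001],
    [0,0,-0.0005],
    [0,0,0],
    [0,0,0],
  ],
  twist=[0,0,0,0],
)

```text
time_s: 32.65
tcp_pos: [427.2, 159.2, 33.1]
tool_rot: [-3.141, -0.0, 0.874]
force: [-5.4, -0.3, 16.4]
finger_gap: 50.9
```

Contact with the floor; releasing and retreating.

arm_command(
  hand=[0.66,0.75,0.88,1,1,1,1,1],
  translation=[
    [0,0,0],
    [0,0,0],
    [0,0,0],
    [0,0,0],
    [0,0,0],
    [0,0,0.02],
    [0,0,0.04],
    [0,0,0.05],
  ],
  twist=[0,0,0,0,0,0,0,0],
)

```text
time_s: 33.45
tcp_pos: [426.2, 158.3, 142.9]
tool_rot: [-3.141, 0.004, 0.874]
force: [0.9, 1.4, 1.6]
finger_gap: 85.3
```

arm_command(
  hand=[1,1,1,1,1,1,1,1],
  translation=[
    [0,0,0.05],
    [0,-0.02,0.03],
    [0,-0.04,0],
    [0,-0.04,0],
    [0,-0.04,0],
    [0,-0.04,0],
    [0,-0.02,0],
    [0,0,0],
  ],
  twist=[0,0,0,0,0,0,0,0],
)

```text
time_s: 34.25
tcp_pos: [426.8, -43.4, 222.8]
tool_rot: [3.142, -0.0, 0.87]
force: [0.6, 1.3, 0.4]
finger_gap: 85.8
```

```bash
python3 - <<'E'
from h import *
I={c:camera(c) for c in M}
a=I["top"][150:350,110:310];b=I["scene"][100:270,310:520]
cv2.imwrite("pics/p7.png",np.hstack([cv2.resize(a,(400,400)),cv2.resize(b,(400,400))])[:,:,::-1])
# cap-based rack-frame position and height of each bottle from both views
rk=[499.33,245.67,-.694];th=np.linspace(0,6.3,40)
for n,y,H,R in(("round",111,76,11.5),("square",37,78,16.5),("tube",-37,78,14),("jar",-111,74,26)):
    def cb(c,q):
        w=to_w(rk,[q])[0];P=[[w[0]+R*np.cos(t),w[1]+R*np.sin(t),w[2]-d] for d in(0,15) for t in th]
        p=proj(c,P);return (p.min(0)+p.max(0))/2
    q0=[0,y,6+H];ob={}
    for c in M:
        k=min(blobs(I[c],(100,130,60),(130,255,255),15),key=lambda k:np.hypot(*(k[0]-cb(c,q0))))[1]
        ob[c]=np.array([k[0]+(k[2]-1)/2,k[1]+(k[3]-1)/2])
    r=least_squares(lambda q:np.concatenate([cb(c,q)-ob[c] for c in M]),q0)
    print(n,"dx,dy",(r.x[:2]-[0,y]).round(1),"bottom z",round(r.x[2]-H,1),"res",abs(r.fun).max().round(2))
E
```

```text
round dx,dy [1.1 0.9] bottom z 6.3 res 0.4
square dx,dy [-0.3  0.9] bottom z 6.9 res 0.15
tube dx,dy [ 2.5 -1.4] bottom z 10.9 res 0.37
jar dx,dy [ 1.  -0.5] bottom z 10.0 res 0.32
```

View pics/p7.png

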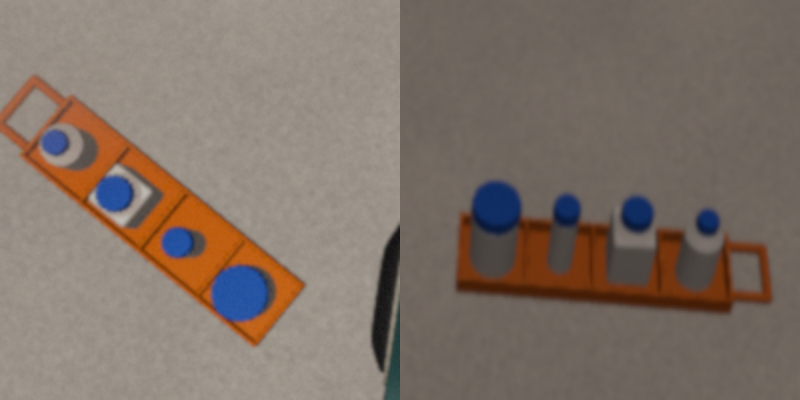

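```bash
python3 -c "
from workcell import *
print(hand_in())"
```

```text
the job is handed in; nothing more can be done
None
```

I moved all four white bottles from the heater to the orange rack in order from the handle: round, square, tube, jar. The red look-alike was left alone, and the job was handed in at about 34 s of the 106 s allowed. `hand_in()` reported no verdict.

- **Position:** the last two-camera check put each bottle within about 3 mm of its compartment's centre. All four look upright in both views, and the arm was clear of everything.
- **Setting down:** each bottle was lowered until the force showed contact with the floor, then released. Forces at release were about 3 to 16 N.
- **Disagreement:** the bottom heights worked out from the caps were 6 to 7 mm for the round and square bottles, as expected for the 6 mm floor. They came out at 10 to 11 mm for the tube and jar. I put that down to camera error, because both made contact within about 0.2 mm of the height predicted for the floor.
- **Grip:** closing the fingers pushed the tool up with 6 to 11 N each time. I gripped the bottles after the first one 2 to 6 mm higher.

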